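# Swing the spout over the weighing boat and open the shut-off

### The arm

A 6-joint arm with a two-finger parallel gripper is mounted at the origin on a cart in front of the work surface, level with it; the furniture and walls round the work are solid. World frame = base frame: x ahead of the robot, y to its left, z up, the work surface at z = 0. Lengths are in m, angles in rad, forces in N, time in s.
With the tool pointing down it reaches from about 0.375 to 0.9 m from the base axis. Payload 3.1 kg.
Tool frame: the origin (TCP) lies midway between the tips of the shut fingers; the grasp point (between the pads) lies 19 mm behind it; z points along the fingers, y is the line along which they close (so a half turn about z gives the same grasp; the last joint's range is limited). The gripper opens to 85 mm and grips with 20 to 120 N. Pads are 22 mm wide; open, the fingers measure 114 mm over their backs; the gripper's body (76 mm by 85 mm) begins 54 mm behind the grasp point. The pads swing forward as they close: fully open they stand 13 mm farther back than shut.
Start: joints at [1.077, 0.527, 1.433, -0, 1.181, -0.178], TCP at [0.194, 0.594, 0.231] pointing down, gripper open.
Joint ranges: [-3.08, 3.08], [-0.75, 2.2], [0.22, 2.44], [-1.43, 4.57], [0, 2.65], [-2.85, 2.85]. Speed limits (rad/s): [2.79, 2.79, 3.14, 3.14, 3.14, 3.14].

### API

Orientations are given as a unit quaternion [x, y, z, w].
In Python, from station import manip gives the robot as it stands.
- The arm moves only by the tool move_arm, never from a script. Its argument "increments" is a list that holds one entry, the list of rows, each a list of 5 numbers: the gripper's target within -1 to 1 (shut at 1, half-way at 0, fully open at -1), then the shift along the world's x, y, z in m, then the turn about the world's z in degrees. In form: [[[fingers, dx, dy, dz, twist], ...]]. A call has 1 to 8 rows; each row shifts and turns the commanded pose from where the row before left it; what a row does not reach is not made up. A row lasts 1/10 s, in which the tool goes at most 50 mm and 8.59 degrees, less where a joint would pass 70% of its speed; a pose out of reach is approached as far as the arm can. A call with a gripper value outside its range is refused whole. The fingers move at their own pace and stop on an object; "newtons" is the grip in N (left out, the last holds). Time passes only in rows, so rows that do not move let the fingers close. It gives the time, the measured TCP pose, the force, the opening and the grip force at its end, in the units of the state.
- manip.sense(): the state, without advancing time (a new reading comes with each control period).
- manip.snapshot(name): name is "scene" or "top"; returns a dict with "img" (480x640x3 uint8, red, green, blue), "fx", "fy", "cx", "cy" (pixels), "world_to_cam" (4x4, takes a point from world to camera coordinates). Camera axes: x right, y down, z forward; pixel columns grow to the right and rows downward; lengths in m; the calibration is good to about 2 mm. A picture is of the moment at which its call begins. There is no depth.
- manip.sign_off(): hands the job in; it is judged then, once.
Trained networks look in the newest picture that a camera, given by its name, has taken for a name from the list of things; names that differ only in an ending like _2 or _b are one class to them, and where a whole thing is asked for, a point or a joint stands for the part that bears it (a point fixed in the world has none). Each returns a list of dicts, best first, with "confidence" (0 to 1); they miss things now and then, are a little off and sometimes report something else, mostly with a low value. They report only what shows in the picture. A call takes as long as a camera call. They do not tell look-alikes from the thing itself.
- manip.spot_in(label, camera): "xyz" ([x, y, z] in m, in world coordinates, good to about 4 mm: the middle of the surface that is visible of it).
- manip.mark_of(label, camera): "xyz" ([x, y, z] in m, in world coordinates, good to about 4 mm: a listed point, or the origin of a listed thing).
The state is a dict: "t": time; "q": joint angles; "qd": joint speeds; "tau": joint torques, N m; "tcp_pos": TCP position; "tool_rot": TCP orientation; "force": force on the tool from outside, world axes, zero at the start; "ft_torque": the same for the moment, N m; "finger_gap": opening from 0.0 (shut) to 1.0 (fully open); "gripper_force": force on a finger pad.
Only numpy, scipy, OpenCV 4.12 (cv2) and the standard library are available. Lean on these libraries where they do the work, as an engineer would, in place of code of your own. Each camera call takes 0.05 s, during which the arm holds its last target. There are 200 camera calls.

### The job

With a fingertip, gently push the swivelling spout of the dispensing stand round until its nozzle is over the middle of the square weighing boat. Only then push the shut-off lever on top of the stand counter-clockwise (seen from above) a full quarter turn to its open stop, and draw back. Leave the boat, the other vessels and the tape roll standing where they are.

Things in the scene. Friction and masses are not known exactly. Their poses are not given: they have to be found in the camera images.
- stand: dispensing stand, fixed to the worktop: grey round base 90 mm across, steel riser pipe 22 mm thick on its centre. Origin: centre of the underside, on the vertical axis about which both spout and lever turn; x and y level. Overall 204 mm high.
- spout (a joint): swivelling spout, in rad: 0 when it points along the stand's -x axis, growing counter-clockwise seen from above, stops at -2.5 and 2.5. A level steel bar 14 mm thick, centreline 146 mm above the worktop (139 to 153 mm), running out from a grey hub of 40 mm diameter (129 to 163 mm high) to 140 mm from the axis, where it bends down to the nozzle. It needs about 0.15 N m (1.5 N pushed sideways 100 mm out) and stays where it is left.
- nozzle (a point): lower end of the spout's nozzle (18 mm across), 140 mm from the stand's axis and 112 mm above the worktop.
- shutoff (a joint): shut-off lever on top of the stand, in rad: 0 closed, pointing along the stand's +x axis; growing counter-clockwise seen from above; 1.57 open at its stop, pointing along the stand's +y axis. Starts closed or up to 0.1 open. Level bar with a black grip 14 mm wide and 14 mm high, from 32 to 78 mm out from the axis, 188 to 202 mm above the worktop, above and clear of the spout. It needs about 0.06 N m (1 N at the grip) and stays where it is left.
- lever_tip (a point): outer end of the shut-off lever's grip, 78 mm from the axis, at mid-height of the grip (195 mm above the worktop).
- boat: white square shallow weighing boat, 76 x 76 x 15 mm, loose and light (about 30 g); the vessel wanted. Origin: centre of its underside. It stands about 140 mm from the stand's axis, in one of four places round it, shared by chance with the three other vessels.
- petri: round shallow pale translucent dish, 91 mm across, 15 mm high, loose; leave alone. Origin: centre of its underside.
- beaker_small: clear plastic beaker, 76 mm across, 86 mm high, loose; leave alone. Origin: centre of its underside.
- beaker_large: clear plastic beaker, 89 mm across, 96 mm high, loose; leave alone. Origin: centre of its underside.
- tape: roll of masking tape lying flat behind the stand, 72 mm across, 19 mm high, loose; leave alone. Origin: centre of its underside.
Mind the look-alikes: they are no part of the job. What is shaped like the boat but blue or turquoise is not meant. There is more than one size of the stand; the one meant has the size given above.

How it is judged:
By the outcome, as a careful person would: the job done as asked, in the order asked, and still so for the second after the job is handed in, with the robot touching nothing.
It also fails if it takes over 61 s, if anything falls off the work surface, if the arm or the gripper's body presses on something with over 40 N, if the wrist force passes 120 N, or if a joint passes its speed limit or range.

## Working session

There is one attempt and no reset: what is moved stays moved. The work goes in short steps, Python scripts to look and compute and a tool call to move; the robot and the scene stay as the last step left them, time stands still between calls to the robot, and variables do not carry over. Pictures are saved under pics/ and viewed, at most 10 in all, crops included, and the job is handed in when it is done.

Besides the shell and the picture viewer there is one more tool, called after "Call:" in YAML: its name, and indented under it one key for each argument. move_arm: Moves the arm, as the interface text tells. Its arguments: {"type":"object","properties":{"increments":{"type":"array","items":{"type":"array","items":{"type":"array","items":{"type":"number"}}}},"newtons":{"type":"number"}},"required":["increments"]}

```bash
mkdir -p pics; python3 - <<'E'
from station import manip
import cv2
for c in ["scene","top"]:
    s=manip.snapshot(c); cv2.imwrite(f"pics/{c}0.png",s["img"][:,:,::-1])
    print(c,s["fx"],s["fy"],s["cx"],s["cy"],s["world_to_cam"])
    for l in ["stand","nozzle","lever_tip","boat","petri","beaker_small","beaker_large","tape"]:
        try: print(l,[(round(d["confidence"],2),[round(float(v),3) for v in d["xyz"]]) for d in manip.mark_of(l,c)])
        except Exception as e: print(l,e)
st=manip.sense(); print(st["t"],st["tcp_pos"],st["tool_rot"],st["q"])
E
```

```text
scene 468.5330226395378 468.5330226395378 320.3454589029937 232.03480957332366 [[ 0.70461996 -0.70955894 -0.00606785 -0.44313487]
 [-0.43717517 -0.42736485 -0.79135147  0.28155715]
 [ 0.55891733  0.56025476 -0.61133136  0.74639034]
 [ 0.          0.          0.          1.        ]]
stand [(0.79, [0.554, -0.395, 0.005]), (0.74, [0.57, -0.078, 0.003])]
nozzle [(0.87, [0.435, -0.099, 0.116]), (0.72, [0.445, -0.411, 0.084])]
lever_tip [(0.81, [0.608, -0.38, 0.143]), (0.62, [0.65, -0.052, 0.194])]
boat [(0.82, [0.376, 0.095, 0.001]), (0.64, [0.44, -0.038, 0.001]), (0.59, [0.367, -0.308, -0.002])]
petri [(0.97, [0.535, 0.065, 0.003])]
beaker_small [(0.89, [0.611, -0.215, -0.002]), (0.37, [0.478, -0.183, -0.001])]
beaker_large [(0.73, [0.477, -0.185, -0.001])]
tape [(0.9, [0.663, -0.071, -0.001])]
top 500.9213578944798 500.9213578944798 326.193528490978 236.70445359875538 [[-3.62470651e-03 -9.99752085e-01  2.19688259e-02 -1.31737162e-01]
 [-9.92258931e-01  8.68704362e-04 -1.24183169e-01  5.27268195e-01]
 [ 1.24133297e-01 -2.22488913e-02 -9.92016084e-01  1.07546541e+00]
 [ 0.00000000e+00  0.00000000e+00  0.00000000e+00  1.00000000e+00]]
stand [(0.86, [0.55, -0.397, 0.001]), (0.62, [0.574, -0.079, -0.0])]
nozzle [(0.93, [0.45, -0.41, 0.084]), (0.92, [0.433, -0.094, 0.112])]
lever_tip [(0.69, [0.649, -0.055, 0.194]), (0.56, [0.607, -0.383, 0.139])]
boat [(0.81, [0.364, -0.305, 0.002]), (0.77, [0.375, 0.096, 0.0]), (0.74, [0.443, -0.033, -0.0])]
petri [(0.67, [0.534, 0.061, 0.003])]
beaker_small []
beaker_large [(0.63, [0.479, -0.185, 0.001])]
tape [(0.71, [0.665, -0.067, -0.0])]
0.9 [0.19407228 0.594093   0.2313116 ] [ 1.57241137e-01  9.87560239e-01  6.91599605e-06 -5.96353431e-06] [ 1.07649672e+00  5.27506119e-01  1.43268443e+00  1.71049400e-05
  1.18139299e+00 -1.78513272e-01]
```

View pics/scene0.png

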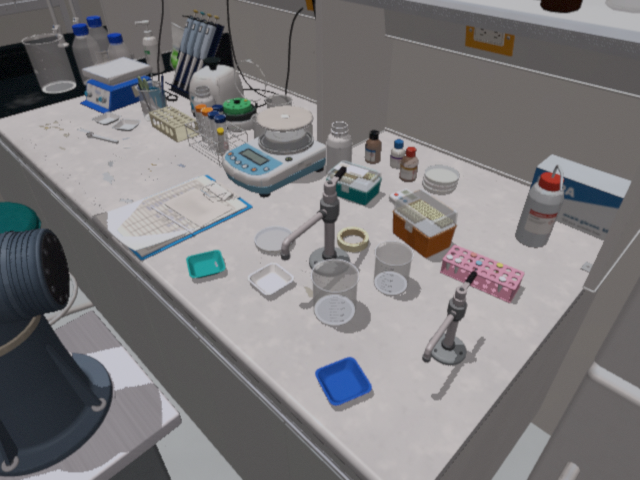

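View pics/top0.png

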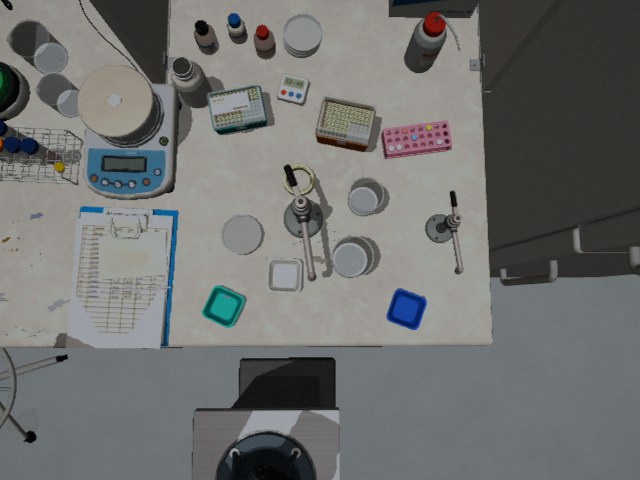

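The scene picture shows the tall stand at about (330,240) with the white boat at (271,281). The top picture shows the stand base at (303,217), the nozzle at (311,275) and the white boat at (286,275). The smaller stand on the right and the blue and teal boats are decoys. The spout has to go clockwise, so the nozzle moves towards +y.

```bash
cat > h.py <<'E'
from station import manip
import numpy as np, cv2
G={"stand":[.572,-.0785,0],"nozzle":[.434,-.096,.112],"lever_tip":[.65,-.053,.195],"boat":[.442,-.035,0]}
def avg(labels,n,guess={}):
    out={}
    for c in ["top","scene"]:
        for i in range(n):
            manip.snapshot(c)
            for l in labels:
                g=np.array(guess.get(l,G[l]))
                for d in manip.mark_of(l,c):
                    p=np.array(d["xyz"])
                    if np.linalg.norm(p[:2]-g[:2])<.025: out.setdefault(l,[]).append(p)
    return {l:(np.median(v,0).round(4),np.std(v,0).round(4),len(v)) for l,v in out.items()}
def proj(s,P):
    P=np.atleast_2d(P); q=(s["world_to_cam"]@np.c_[P,np.ones(len(P))].T)[:3]
    return np.c_[s["fx"]*q[0]/q[2]+s["cx"],s["fy"]*q[1]/q[2]+s["cy"]]
def circ(c,r,z): t=np.linspace(0,2*np.pi,60); return np.c_[c[0]+r*np.cos(t),c[1]+r*np.sin(t),0*t+z]
def overlay(name,items,cx,cy,w,h,k,cam="top"):
    s=manip.snapshot(cam); im=cv2.resize(s["img"][cy:cy+h,cx:cx+w,::-1],None,fx=k,fy=k,interpolation=cv2.INTER_CUBIC).copy()
    for P,col in items:
        q=((proj(s,P)-[cx,cy]+.5)*k).round().astype(np.int32); cv2.polylines(im,[q],False,col,1)
    cv2.imwrite("pics/"+name+".png",im)
E
python3 - <<'E'
from h import *
r=avg(list(G),5); [print(k,v) for k,v in r.items()]
S,N,L,B=[r[k][0] for k in ["stand","nozzle","lever_tip","boat"]]
a=lambda p:np.degrees(np.arctan2(*(p-S)[1::-1]))
print(a(N),a(L),a(B),[np.linalg.norm((p-S)[:2]) for p in (N,L,B)])
overlay("ov1",[(circ(S,.045,0.0),(0,0,255)),(circ(N,.009,.112),(0,255,0)),(circ(B,.004,.003),(255,0,0)),([[*S[:2],.195],[*L[:2],.195]],(255,0,255)),([[*S[:2],.153],[*N[:2],.153]],(0,255,0))],225,150,160,150,4)
print(manip.sense()["t"])
E
```

```text
stand (array([ 5.71e-01, -8.00e-02,  4.00e-04]), array([0.0016, 0.0022, 0.002 ]), 10)
nozzle (array([ 0.434 , -0.0978,  0.1122]), array([0.0017, 0.0017, 0.0015]), 10)
lever_tip (array([ 0.65  , -0.051 ,  0.1928]), array([0.0014, 0.0016, 0.0013]), 10)
boat (array([ 4.411e-01, -3.600e-02,  1.000e-04]), array([0.0016, 0.0018, 0.0015]), 10)
-172.59720057944617 20.1576108945448 161.28762393091606 [np.float64(0.13815151103046244), np.float64(0.08415461959987706), np.float64(0.1371495898644979)]
3.45
```

View pics/ov1.png

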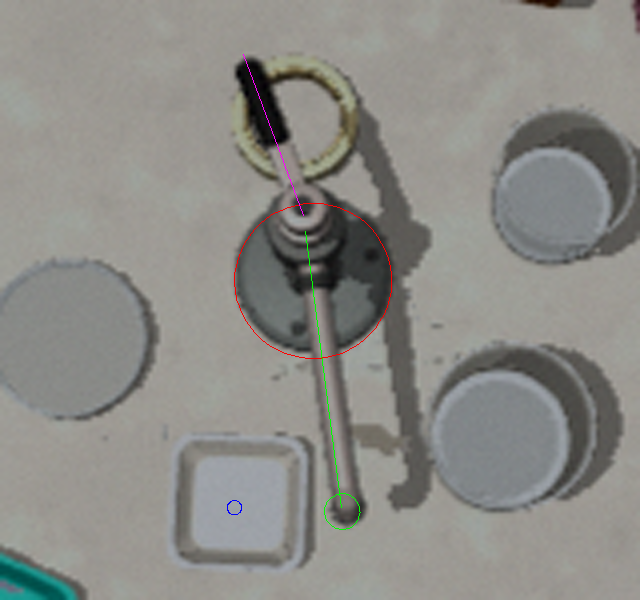

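The overlay shows the white boat centred near crop (239,502), the nozzle at (346,511) and the lever along the magenta line. The spout is now at a world angle of about 188° and needs to be at about 162°. I'll come in over the top, to the right of the spout.

Call:
move_arm:
  increments:
    - [[1, 0.025, -0.035, 0.004], [1, 0.04, -0.03, 0.004]]

```text
invalid input
```

Call:
move_arm:
  increments:
    - [[1, 0.027, -0.036, 0.004, 0], [1, 0.027, -0.036, 0.004, 0], [1, 0.027, -0.036, 0.004, 0], [1, 0.027, -0.036, 0.004, 0], [1, 0.027, -0.036, 0.004, 0], [1, 0.027, -0.036, 0.004, 0], [1, 0.027, -0.036, 0.004, 0], [1, 0.027, -0.036, 0.004, 0]]

```text
t: 4.25
tcp_pos: [0.411, 0.3046, 0.2637]
tool_rot: [0.157, 0.988, 0.0, 0.0]
force: [0.9, -0.2, 0.7]
finger_gap: 0.001
gripper_force: 0.0
```

Call:
move_arm:
  increments:
    - [[1, 0.016, -0.04, 0, 0], [1, 0.016, -0.04, 0, 0], [1, 0.016, -0.04, 0, 0], [1, 0.016, -0.04, 0, 0], [1, 0, -0.04, 0, 0], [1, 0, -0.04, 0, 0], [1, 0, -0.04, 0, 0], [1, 0, -0.04, 0, 0]]

```text
t: 5.05
tcp_pos: [0.474, -0.0156, 0.2635]
tool_rot: [0.157, 0.988, -0.0, 0.0]
force: [1.5, 0.1, 0.5]
finger_gap: -0.001
gripper_force: 0.0
```

Call:
move_arm:
  increments:
    - [[1, 0, -0.034, 0, 0], [1, 0, -0.034, 0, 0], [1, 0, -0.034, 0, 0], [1, 0, -0.034, 0, 0], [1, 0, 0, -0.032, 0], [1, 0, 0, -0.032, 0], [1, 0, 0, -0.032, 0], [1, 0, 0, -0.032, 0]]

```text
t: 5.85
tcp_pos: [0.4743, -0.1503, 0.1345]
tool_rot: [0.157, 0.988, -0.0, 0.001]
force: [0.3, 0.3, 0.3]
finger_gap: 0.003
gripper_force: 0.0
```

Call:
move_arm:
  increments:
    - [[1, 0, 0.01, 0, 0], [1, 0, 0.01, 0, 0], [1, 0, 0.006, 0, 0], [1, 0, 0.005, 0, 0], [1, 0, 0.005, 0, 0], [1, 0, 0.004, 0, 0], [1, 0, 0, 0, 0]]

```text
t: 6.55
tcp_pos: [0.4744, -0.1096, 0.1359]
tool_rot: [0.157, 0.988, -0.0, 0.001]
force: [0.2, -0.2, 0.3]
finger_gap: -0.002
gripper_force: 0.3
```

```bash
python3 - <<'E'
from h import *
overlay("p2",[],225,150,160,150,4)
r=avg(["nozzle"],3,{"nozzle":[.434,-.085,0]}); print(r, manip.sense()["force"])
E
```

```text
{'nozzle': (array([ 0.4348, -0.0886,  0.1118]), array([0.0014, 0.0023, 0.0012]), 6)} [-0.81774179 -0.53406579  0.12325224]
```

View pics/p2.png

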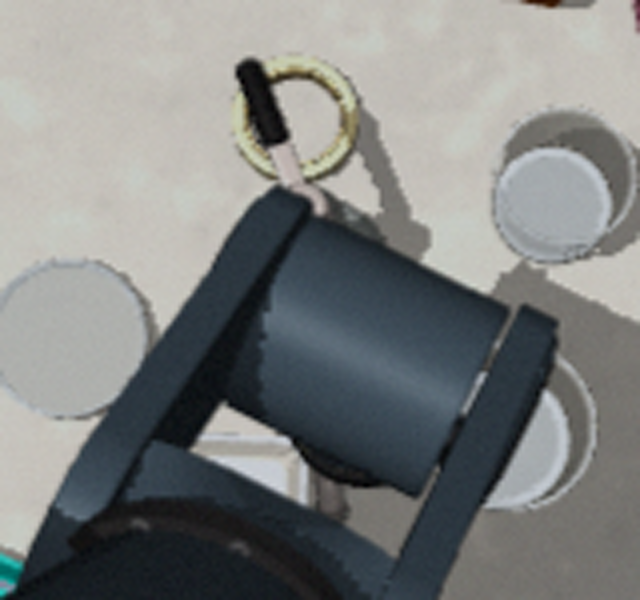

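The gripper hides the spout in this top view, but the nozzle reads 9 mm further towards +y, so the fingertip is in contact. I'll push most of the remaining way, then check.

Call:
move_arm:
  increments:
    - [[1, -0.001, 0.005, 0, 0], [1, -0.001, 0.006, 0, 0], [1, -0.001, 0.006, 0, 0], [1, -0.001, 0.006, 0, 0], [1, -0.001, 0.006, 0, 0], [1, -0.001, 0.004, 0, 0], [1, 0, 0.002, 0, 0], [1, 0, 0, 0, 0]]

```text
t: 8.0
tcp_pos: [0.4675, -0.0743, 0.1352]
tool_rot: [0.157, 0.988, 0.0, -0.001]
force: [0.1, -0.1, 1.0]
finger_gap: -0.001
gripper_force: 0.1
```

```bash
python3 - <<'E'
from h import *
r=avg(["nozzle","boat"],4,{"nozzle":[.44,-.043,0]}); print(r, manip.sense()["force"])
overlay("p3",[(circ([.4435,-.037],.009,.112),(0,255,0))],200,220,160,100,5,"scene")
E
```

```text
{'nozzle': (array([ 0.438 , -0.0421,  0.1122]), array([0.0018, 0.0026, 0.0397]), 7), 'boat': (array([ 0.44  , -0.0359, -0.0011]), array([0.0018, 0.0032, 0.0014]), 8)} [-0.1082256   0.08111838 -0.34442695]
```

View pics/p3.png

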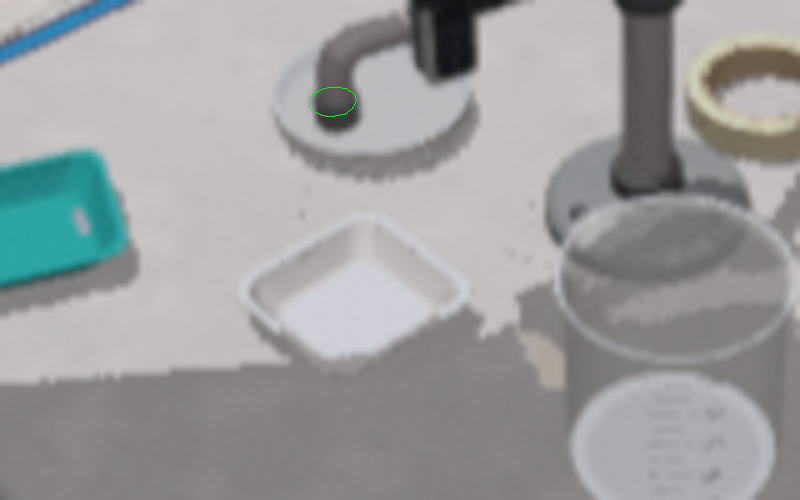

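The nozzle sits about 6 mm short of the boat's middle. Its ring is at crop (337,118), and the target ring is at (333,101). I'll push 4 mm more, then back off and look.

Call:
move_arm:
  increments:
    - [[1, -0.001, 0.003, 0, 0], [1, 0, 0.0015, 0, 0], [1, 0, 0, 0, 0], [1, 0, -0.02, 0, 0], [1, 0, -0.03, 0, 0], [1, 0, -0.03, 0.045, 0], [1, 0, -0.04, 0.045, 0], [1, 0, -0.04, 0.03, 0]]

```text
t: 10.05
tcp_pos: [0.4667, -0.2214, 0.246]
tool_rot: [0.157, 0.988, 0.001, -0.0]
force: [0.9, 0.4, -1.1]
finger_gap: 0.001
gripper_force: 0.0
```

Call:
move_arm:
  increments:
    - [[1, 0, -0.045, 0, 0], [1, 0, -0.045, 0, 0], [1, 0.0, -0.045, 0, 0], [1, 0.0, -0.04, 0, 0]]

```text
t: 10.45
tcp_pos: [0.4665, -0.3979, 0.2441]
tool_rot: [0.158, 0.988, 0.0, -0.0]
force: [0.6, 0.7, 0.3]
finger_gap: -0.003
gripper_force: 0.0
```

```bash
python3 - <<'E'
from h import *
r=avg(["nozzle","boat","stand","lever_tip"],5,{"nozzle":[.44,-.038,0]}); print(r, manip.sense()["t"])
N=r["nozzle"][0];B=r["boat"][0]
overlay("p4",[(circ(B,.009,.112),(0,255,0)),(circ(B,.005,.003),(255,0,0))],225,150,160,150,4)
E
```

```text
{'boat': (array([ 4.40e-01, -3.54e-02,  1.00e-04]), array([0.0017, 0.0015, 0.0016]), 10), 'stand': (array([ 0.5714, -0.0799,  0.0008]), array([0.0014, 0.0024, 0.0015]), 10), 'lever_tip': (array([ 0.6486, -0.0527,  0.193 ]), array([0.0012, 0.0009, 0.0022]), 10), 'nozzle': (array([ 0.4397, -0.0392,  0.1138]), array([0.001 , 0.0019, 0.0507]), 4)} 12.95
```

View pics/p4.png

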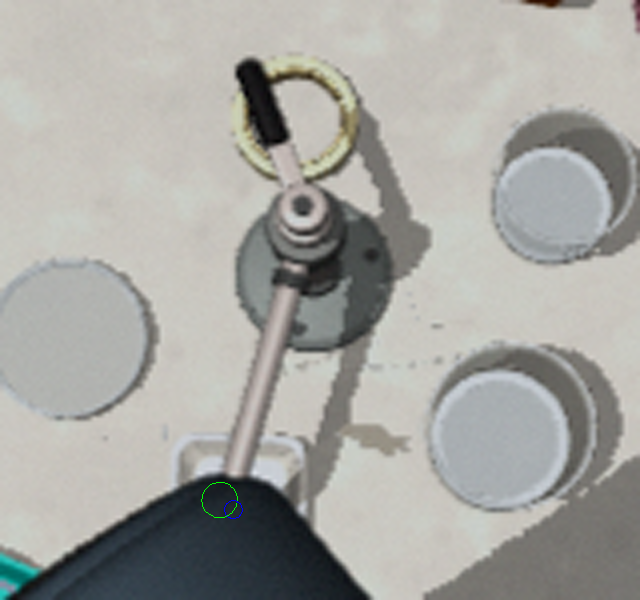

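Most of the nozzle is behind the forearm here. Extending the spout line puts it about 3 mm short of the middle, so I'll move aside for a clear look.

Call:
move_arm:
  increments:
    - [[1, -0.03, -0.035, 0, 0], [1, -0.03, -0.035, 0, 0], [1, -0.03, -0.035, 0, 0], [1, -0.03, -0.035, 0, 0]]

```text
t: 13.4
tcp_pos: [0.3461, -0.5375, 0.2444]
tool_rot: [0.157, 0.988, -0.0, 0.0]
force: [0.3, -0.2, -0.0]
finger_gap: 0.001
gripper_force: 0.0
```

```bash
python3 - <<'E'
from h import *
r=avg(["nozzle"],6,{"nozzle":[.44,-.038,0]}); print(r, manip.sense()["t"])
B=[.4425,-.037]
overlay("p5",[(circ(B,.009,.112),(0,255,0)),(circ(B,.005,.003),(255,0,0))],225,150,160,150,4)
E
```

```text
{'nozzle': (array([ 0.438 , -0.0379,  0.1114]), array([0.0017, 0.0029, 0.03  ]), 13)} 14.6
```

View pics/p5.png

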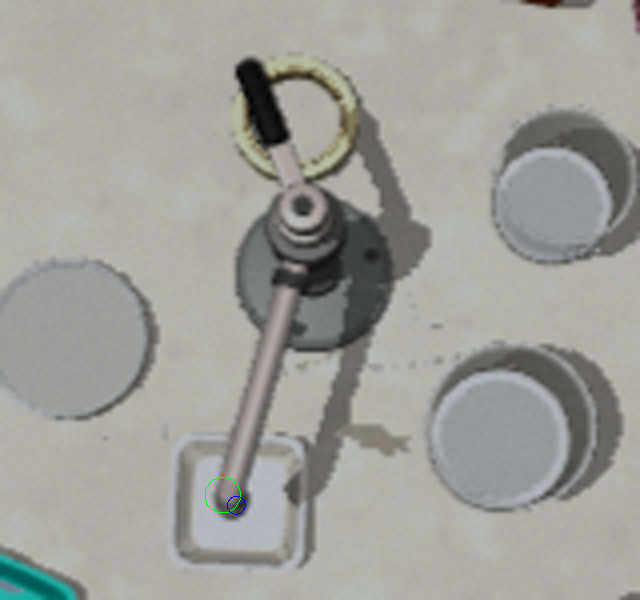

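The nozzle is at crop (231,500). It hangs over the boat's inner floor, which is centred near (238,501), or about (226,493) once raised to nozzle height. That leaves about 3 mm tangential error, which is good enough. Now the lever.

```bash
python3 - <<'E'
import numpy as np
S=np.array([.573,-.080]);p=None
for f in range(20,121,8):
    a=np.radians(f);q=S+.058*np.array([np.cos(a),np.sin(a)])+.0215*np.array([np.sin(a),-np.cos(a)])
    print(f,q.round(4),None if p is None else (q-p).round(4));p=q
E
```

```text
20 [ 0.6349 -0.0804] None
28 [ 0.6343 -0.0718] [-0.0006  0.0086]
36 [ 0.6326 -0.0633] [-0.0017  0.0085]
44 [ 0.6297 -0.0552] [-0.0029  0.0081]
52 [ 0.6257 -0.0475] [-0.004   0.0076]
60 [ 0.6206 -0.0405] [-0.005  0.007]
68 [ 0.6147 -0.0343] [-0.006   0.0062]
76 [ 0.6079 -0.0289] [-0.0068  0.0054]
84 [ 0.6004 -0.0246] [-0.0074  0.0044]
92 [ 0.5925 -0.0213] [-0.008   0.0033]
100 [ 0.5841 -0.0191] [-0.0084  0.0021]
108 [ 0.5755 -0.0182] [-0.0086  0.001 ]
116 [ 0.5669 -0.0184] [-0.0086 -0.0003]
```

Call:
move_arm:
  increments:
    - [[1, 0.025, 0.035, 0, 0], [1, 0.025, 0.035, 0, 0], [1, 0.025, 0.035, 0, 0], [1, 0.025, 0.035, 0, 0], [1, 0.025, 0.035, 0, 0], [1, 0.025, 0.035, 0, 0], [1, 0.025, 0.035, 0, 0], [1, 0.025, 0.035, 0, 0]]

```text
t: 15.45
tcp_pos: [0.548, -0.255, 0.2445]
tool_rot: [0.157, 0.988, -0.0, 0.0]
force: [1.0, 0.4, -0.3]
finger_gap: -0.002
gripper_force: 0.0
```

Call:
move_arm:
  increments:
    - [[1, 0.025, 0.035, 0, 0], [1, 0.025, 0.035, 0, 0], [1, 0.025, 0.035, 0, 0], [1, 0.02, 0.03, 0, 0], [1, 0, 0, -0.03, 0], [1, 0, 0, -0.032, 0], [1, 0, 0, 0, 0]]

```text
t: 16.15
tcp_pos: [0.6389, -0.1197, 0.1776]
tool_rot: [0.157, 0.988, 0.001, -0.005]
force: [-1.5, 0.1, -1.5]
finger_gap: 0.002
gripper_force: 0.0
```

Call:
move_arm:
  increments:
    - [[1, -0.002, 0.014, 0, 0], [1, -0.001, 0.013, 0, 0], [1, -0.001, 0.012, 0, 0], [1, -0.001, 0.009, 0, 0], [1, -0.002, 0.009, 0, 0], [1, -0.003, 0.008, 0, 0], [1, -0.004, 0.008, 0, 0], [1, -0.005, 0.007, 0, 0]]

```text
t: 16.95
tcp_pos: [0.623, -0.0409, 0.1824]
tool_rot: [0.157, 0.988, -0.0, 0.0]
force: [0.3, -2.3, -0.1]
finger_gap: -0.0
gripper_force: 0.6
```

Call:
move_arm:
  increments:
    - [[1, -0.006, 0.006, 0, 0], [1, -0.007, 0.005, 0, 0], [1, -0.0075, 0.004, 0, 0], [1, -0.004, 0.002, 0, 0], [1, 0, 0, 0, 0]]

```text
t: 17.45
tcp_pos: [0.5975, -0.0238, 0.1823]
tool_rot: [0.157, 0.988, 0.0, -0.001]
force: [0.4, 0.1, -0.2]
finger_gap: 0.0
gripper_force: 0.0
```

```bash
python3 - <<'E'
from h import *
s=manip.sense(); print(s["t"],s["tcp_pos"],s["force"])
for i in range(3):
  for c in ["scene","top"]:
    manip.snapshot(c); print([(round(d["confidence"],2),np.round(d["xyz"],3)) for d in manip.mark_of("lever_tip",c)])
overlay("p6",[],250,140,130,110,6,"scene")
E
```

```text
17.45 [ 0.59753468 -0.02375943  0.18230002] [ 0.38218054  0.08125687 -0.16881756]
[(0.78, array([0.584, 0.001, 0.194])), (0.71, array([ 0.607, -0.383,  0.144]))]
[(0.73, array([ 0.611, -0.382,  0.141])), (0.66, array([ 0.664, -0.066,  0.001]))]
[(0.84, array([ 0.582, -0.001,  0.191])), (0.59, array([ 0.606, -0.382,  0.145]))]
[(0.74, array([ 0.611, -0.38 ,  0.142]))]
[(0.71, array([ 0.583, -0.002,  0.194]))]
[(0.76, array([ 0.608, -0.383,  0.142]))]
```

View pics/p6.png

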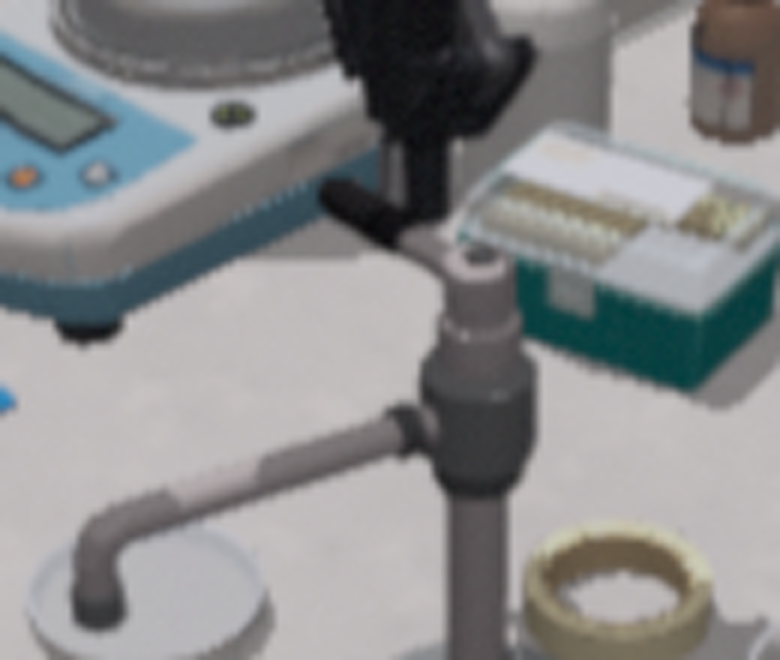

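The lever's grip at crop (365,213) is at about 82° in the world frame and turning as wanted. I'll go on until the stop.

Call:
move_arm:
  increments:
    - [[1, -0.005, 0.002, 0, 0], [1, -0.005, 0.0015, 0, 0], [1, -0.005, 0.001, 0, 0], [1, -0.004, 0.0005, 0, 0], [1, 0, 0, 0, 0]]

```text
t: 18.6
tcp_pos: [0.5786, -0.0191, 0.1824]
tool_rot: [0.157, 0.988, 0.0, -0.0]
force: [-0.1, 0.2, 0.4]
finger_gap: -0.001
gripper_force: 0.0
```

Call:
move_arm:
  increments:
    - [[1, -0.003, 0.0, 0, 0], [1, 0, 0, 0, 0]]

```text
t: 18.8
tcp_pos: [0.577, -0.0193, 0.1824]
tool_rot: [0.157, 0.988, 0.0, 0.001]
force: [2.6, 0.5, -0.4]
finger_gap: -0.001
gripper_force: 1.1
```

Call:
move_arm:
  increments:
    - [[1, -0.003, 0.0, 0, 0], [1, 0, 0, 0, 0]]

```text
t: 19.0
tcp_pos: [0.5767, -0.0194, 0.1827]
tool_rot: [0.158, 0.988, 0.001, 0.004]
force: [7.5, 0.6, -3.9]
finger_gap: -0.0
gripper_force: 3.7
```

The force rose to 7.5 N with no more movement, so this is the stop. I'll draw back.

Call:
move_arm:
  increments:
    - [[1, 0.015, 0, 0, 0], [1, 0.02, 0, 0, 0], [1, 0.02, 0, 0.03, 0], [1, 0, 0, 0.04, 0], [1, 0, 0.045, 0, 0], [1, 0, 0.045, 0, 0], [1, -0.02, 0.045, 0, 0], [1, -0.02, 0.045, 0, 0]]

```text
t: 19.8
tcp_pos: [0.5871, 0.1619, 0.2517]
tool_rot: [0.158, 0.987, -0.0, -0.001]
force: [-0.1, 0.3, -0.0]
finger_gap: -0.002
gripper_force: 0.0
```

Call:
move_arm:
  increments:
    - [[1, -0.03, 0.04, 0, 0], [1, -0.03, 0.04, 0, 0], [1, -0.03, 0.04, 0, 0], [1, -0.03, 0.04, 0, 0], [1, -0.03, 0.04, 0, 0], [1, -0.03, 0.04, 0, 0], [1, 0, 0, 0, 0]]

```text
t: 20.5
tcp_pos: [0.4031, 0.4042, 0.2519]
tool_rot: [0.154, 0.988, -0.0, -0.002]
force: [0.6, -0.1, 0.1]
finger_gap: 0.002
gripper_force: 0.0
```

```bash
python3 - <<'E'
from h import *
r=avg(["nozzle","boat","stand","lever_tip"],4,{"nozzle":[.44,-.038,0],"lever_tip":[.553,-.005,0]}); [print(k,v) for k,v in r.items()]
print(manip.sense()["t"],manip.sense()["tcp_pos"])
overlay("p7",[],225,150,160,150,4)
E
```

```text
nozzle (array([ 0.4383, -0.0387,  0.1122]), array([0.0014, 0.0023, 0.0358]), 9)
boat (array([ 0.4411, -0.037 , -0.0005]), array([0.0023, 0.0024, 0.0375]), 8)
stand (array([ 0.572 , -0.0801,  0.0006]), array([0.0011, 0.003 , 0.0008]), 8)
lever_tip (array([ 0.5567, -0.004 ,  0.1918]), array([0.0016, 0.0012, 0.0019]), 8)
22.5 [0.40858676 0.40063119 0.25229038]
```

View pics/p7.png

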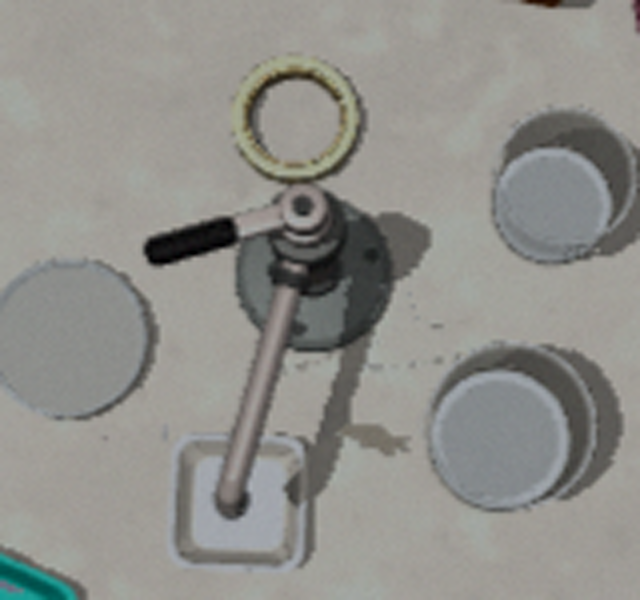

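The lever rests at its stop and the nozzle is over the boat to within about 3 mm. Nothing else has moved.

```bash
python3 -c "
from station import manip
print(manip.sign_off())"
```

```text
the job is handed in; nothing more can be done
None
```

I've handed the job in: the nozzle is within about 3 mm of the middle of the white boat, the shut-off lever was then pushed to its open stop, the arm is drawn back, and the other items look unmoved; the verdict was not shown.

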